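# Press a row of tube caps home by fingertip

## Robot

A 6-joint arm with a two-finger parallel gripper is mounted at the origin on the work surface. World frame = base frame: x ahead of the robot, y to its left, z up, the work surface at z = 0. Lengths are in mm, angles in degrees, forces in N, time in s.
With the tool pointing down it reaches from about 400 to 925 mm from the base axis. Payload 12.5 kg.
Tool frame: the origin (TCP) lies midway between the tips of the shut fingers; the grasp point (between the pads) lies 19 mm behind it; z points along the fingers, y is the direction in which the jaws open and shut (so a half turn about z gives the same grasp; the last joint's range is limited). The gripper opens to 95 mm and grips with 3 to 60 N. Pads are 20 mm wide; open, the fingers measure 119 mm over their backs; the gripper's body (75 mm by 180 mm) begins 59 mm behind the grasp point.
Start: joints at [-72.17, 28.126, 89.318, -0, 62.55, -6.05], TCP at [253.048, -571.504, 187.361] pointing down, gripper open.
Joint ranges: [-177.58, 177.58], [-47.91, 125.51], [2.72, 160], [-65.01, 245.01], [3.68, 167.84], [-153.87, 153.87]. Speed limits (degrees/s): [127.2, 127.2, 159.86, 180, 180, 180].

## Interface

Orientations are given as [roll, pitch, yaw] about the fixed x, y, z axes, in that order (R = Rz(yaw) Ry(pitch) Rx(roll)).
In Python, from station import robot, eyes, ticket gives the robot as it stands.
- The arm moves only by the tool play_rows, never from a script. Its argument "motion" is a list of rows, each a list of 7 numbers: the shift along the tool's x, y, z in m, then the turn, a rotation vector about the tool's x, y, z in rad, then the closure, from -1 (fully open) to 1 (shut). A call has 1 to 8 rows; each row is the pose to reach, as a shift and turn from the pose commanded when the call began, along the tool's axes at that moment; what a row does not reach only later rows make up. A row lasts 1/10 s, in which the tool goes at most 50 mm and 8.59 degrees, less where a joint would pass 70% of its speed; a pose out of reach is approached as far as the arm can. A call with a gripper value outside its range is refused whole. The fingers move at their own pace and stop on an object; the grip force is fixed at half the most. Time passes only in rows, so rows that repeat a pose let the fingers close. It gives the time, the measured TCP pose, the force and the opening at its end, in the units of the state.
- robot.get_obs(): the state, without advancing time (a new reading comes with each control period).
- eyes.camera(name): name is "scene" or "top" or "wrist"; returns a dict with "img" (480x640x3 uint8, blue, green, red), "fx", "fy", "cx", "cy" (pixels), "position" and "attitude" of the camera in the world. Camera axes: x right, y up, looking along -z (the intrinsics and any distortion apply to the point x, -y, -z); pixel columns grow to the right and rows downward; lengths in mm; the calibration is good to about 2 mm. A picture is of the moment at which its call begins. There is no depth.
- ticket.sign_off(): hands the job in, once; it reports no verdict.
The state is a dict: "time": time; "joint_positions": joint angles; "qd": joint speeds; "tau": joint torques, N m; "ee_pos": TCP position; "tcp_rot": TCP orientation; "wrist_force": force on the tool from outside, world axes, zero at the start; "torque": the same for the moment, N m; "finger_gap": finger opening in mm.
Only numpy, scipy, OpenCV 4.12 (cv2) and the standard library are available. Lean on these libraries where they do the work, as an engineer would, in place of code of your own. Each camera call takes 0.05 s, during which the arm holds its last target.

## Task

Run the fingertips along the row of tubes in the orange rack, beginning at the end with the white block, and press each of the four raised blue caps gently down until it is fully home, one after the other in that order. Only press: do not lift, tip or shove the rack, leave the blue rack and the other things on the bench alone, and finish with the hand clear.

Things in the scene. Friction and masses are not known exactly. Their poses are not given: they have to be found in the camera images.
- orange_rack: Loose orange tube rack, 0.6 kg, 86 mm (its x) by 204 mm (its y) by 50 mm high, any yaw. Origin: centre of the orange block's underside, z up. White block 22 mm wide, 58 mm high on its +y end (y 102 to 124 mm). Top: 4 x 10 dark wells; four tubes fixed at x = -9.5 mm, y = 66.5, 28.5, -9.5, -47.5 mm; their white necks, 14 mm diameter, rise to 68.5 mm above the bench.
- blue_rack: Bystander: loose blue rack of the same size, without white end block, four tubes at the same places with blue caps that are already fully home (tops 78.5 mm above the bench). Origin: centre of its underside, z up, any yaw.
- reagent_bottle: Bystander: loose upright amber bottle, 48 mm diameter, 95 mm high. Origin: centre of its underside.
- loose_tube: Bystander: loose upright white tube with red cap, 31 mm widest diameter, 76 mm high. Origin: centre of its underside.
- cap1_top (a point): Centre of the flat top of cap 1 (first from the white end block of the orange rack): a blue round push-in cap, 17 mm diameter, 11 mm high. The point moves with the cap; it is 78.5 mm above the bench when the cap is fully home and 5 to 7 mm higher at the start, when a yellow stem shows below the cap.
- cap1 (a joint): How far cap 1 has been pushed down its tube, in m: 0 = as far out as it goes, 0.007 = fully home (hard stop). Starts between 0 and 0.002. About 3 N straight down moves it; it stays where it is left.
- cap2_top (a point): Centre of the flat top of cap 2 (second from the white end block of the orange rack): a blue round push-in cap, 17 mm diameter, 11 mm high. The point moves with the cap; it is 78.5 mm above the bench when the cap is fully home and 5 to 7 mm higher at the start, when a yellow stem shows below the cap.
- cap2 (a joint): How far cap 2 has been pushed down its tube, in m: 0 = as far out as it goes, 0.007 = fully home (hard stop). Starts between 0 and 0.002. About 3 N straight down moves it; it stays where it is left.
- cap3_top (a point): Centre of the flat top of cap 3 (third from the white end block of the orange rack): a blue round push-in cap, 17 mm diameter, 11 mm high. The point moves with the cap; it is 78.5 mm above the bench when the cap is fully home and 5 to 7 mm higher at the start, when a yellow stem shows below the cap.
- cap3 (a joint): How far cap 3 has been pushed down its tube, in m: 0 = as far out as it goes, 0.007 = fully home (hard stop). Starts between 0 and 0.002. About 3 N straight down moves it; it stays where it is left.
- cap4_top (a point): Centre of the flat top of cap 4 (fourth from the white end block of the orange rack): a blue round push-in cap, 17 mm diameter, 11 mm high. The point moves with the cap; it is 78.5 mm above the bench when the cap is fully home and 5 to 7 mm higher at the start, when a yellow stem shows below the cap.
- cap4 (a joint): How far cap 4 has been pushed down its tube, in m: 0 = as far out as it goes, 0.007 = fully home (hard stop). Starts between 0 and 0.002. About 3 N straight down moves it; it stays where it is left.

How it is judged (in metres and radians):
On the way, in this order (a step that is already met when the one before it is completed fails the run):
1. cap 1, first from the white block, is pressed home (value of joint cap1 above 0.0055 m), for 0.1 s.
2. cap 2, second from the white block, is pressed home (value of joint cap2 above 0.0055 m), for 0.1 s.
3. cap 3, third from the white block, is pressed home (value of joint cap3 above 0.0055 m), for 0.1 s.
4. cap 4, fourth from the white block, is pressed home (value of joint cap4 above 0.0055 m), for 0.1 s.
At the end, for the whole second after the job is handed in: All four caps of the orange rack are home to within 1.5 mm (pushed at least 5.5 of 7 mm), the orange rack stands flat and still within 25 mm of where it began, and the blue rack, bottle and loose tube are within 10 mm of where they began (value of joint each of cap1, cap2, cap3, cap4 above 0.0055 m and distance of orange_rack from where it was at the start of the episode below 0.025 m and height (world z) of orange_rack below 0.004 m and angle between orange_rack's own z axis and vertical below 0.05 rad and linear speed of orange_rack below 0.01 m/s and distance of each of blue_rack, reagent_bottle, loose_tube from where it was at the start of the episode below 0.01 m); the robot touches nothing.
It fails at once if the orange rack is shoved more than 25 mm from where it stood (distance of orange_rack from where it was at the start of the episode above 0.025 m).
It fails at once if the orange rack is lifted more than 6 mm or tipped more than 0.15 rad (height (world z) of orange_rack above 0.006 m or angle between orange_rack's own z axis and vertical above 0.15 rad).
It fails at once if the orange rack or its caps are pressed with more than 45 N (not gently) (contact force between the fingers and orange_rack above 45 N).
It fails at once if the robot presses on the blue rack (over 1 N) (contact force between the fingers and blue_rack above 1 N).
It fails at once if the blue rack, bottle or loose tube is moved more than 10 mm (distance of any of blue_rack, reagent_bottle, loose_tube from where it was at the start of the episode above 0.01 m).
It also fails if it takes over 42 s, if anything falls off the work surface, if the arm or the gripper's body presses on something with over 40 N, if the wrist force passes 120 N, or if a joint passes its speed limit or range.

## Working session

There is one attempt and no reset: what is moved stays moved. The work goes in short steps, Python scripts to look and compute and a tool call to move; the robot and the scene stay as the last step left them, time stands still between calls to the robot, and variables do not carry over. Pictures are saved under pics/ and viewed, and the job is handed in when it is done.

Besides the shell and the picture viewer there is one more tool, called as name(argument=value, ...), one argument or row to a line, values as JSON. play_rows: Moves the arm, as the interface text tells. Its arguments: {"type":"object","properties":{"motion":{"type":"array"}},"required":["motion"]}

```bash
ls; mkdir -p pics; python3 - <<'E'
from station import robot, eyes, ticket
import cv2
o=robot.get_obs(); print(o)
for n in ["scene","top","wrist"]:
    c=eyes.camera(n); cv2.imwrite(f"pics/{n}0.png",c["img"]); print(n,{k:v for k,v in c.items() if k!="img"})
E
```

```text
pics
{'time': 0.0, 'joint_positions': array([-7.21690092e+01,  2.81631364e+01,  8.93502444e+01,  1.19578922e-03,
        6.25481066e+01, -6.04980193e+00]), 'qd': array([ 0.01059495, -0.03170974,  0.02875518,  0.04482726, -0.05232211,
        0.0238111 ]), 'tau': array([ 3.04905610e-03, -6.12648225e+01, -2.58179837e+01,  6.93524955e-02,
        4.82367596e-02, -1.13574099e-04]), 'ee_pos': array([ 252.97152636, -571.22260548,  186.77200647]), 'tcp_rot': array([-1.79938967e+02, -7.53497722e-03,  2.38802368e+01]), 'wrist_force': array([-0.71932638, -0.14680685,  0.68574331]), 'torque': array([ 0.02953294, -0.0344001 , -0.02196872]), 'finger_gap': 95.14825418739763}
scene {'fx': 593.18869356354, 'fy': 593.18869356354, 'cx': 321.7472479689898, 'cy': 244.5443796674608, 'position': array([1121.74634564,  837.31252927, 1113.62350366]), 'attitude': array([ 44.36528188,   0.59885608, 143.99488583])}
top {'fx': 613.9428149322241, 'fy': 613.9428149322241, 'cx': 324.5017387816711, 'cy': 237.1372955069781, 'position': array([ 408.84827198,    5.51125308, 1616.71623581]), 'attitude': array([  5.37921432,  -0.68470396, -89.05228022])}
wrist {'fx': 417.90026380090194, 'fy': 417.90026380090194, 'cx': 309.9713737173292, 'cy': 242.1925147884873, 'position': array([ 316.2726319 , -543.69489278,  384.30552945]), 'attitude': array([-14.03194228,   0.07202312, -66.15547435])}
```

View pics/scene0.png

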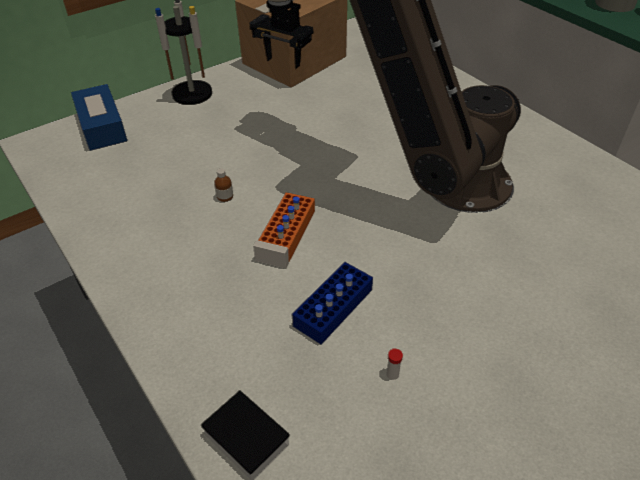

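View pics/top0.png

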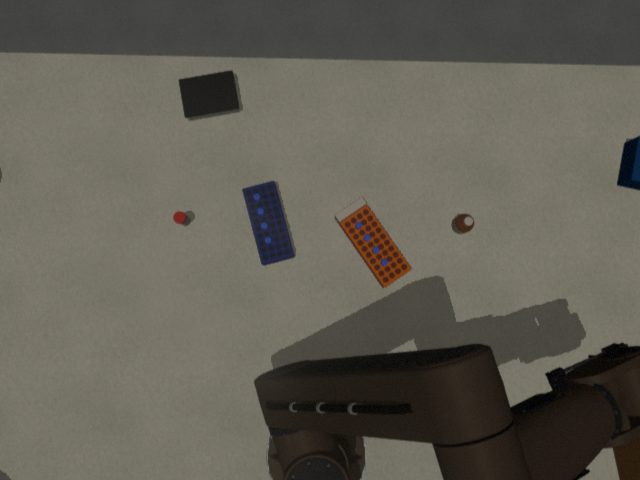

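View pics/wrist0.png

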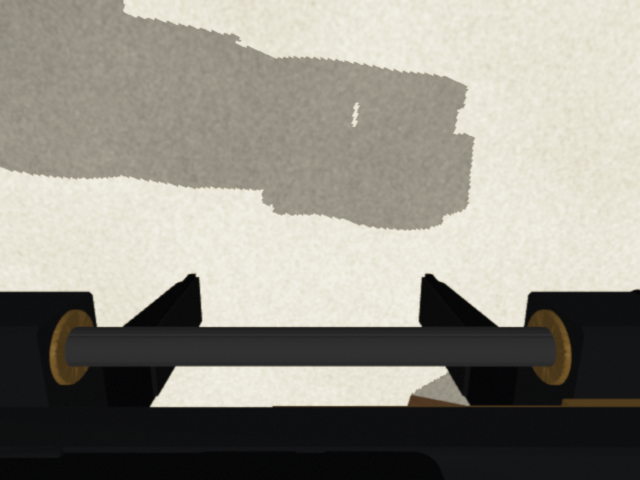

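Scene view: the orange rack is at about (285,230), with its white block at the near-left end (272,253). Top view: the white block is at (351,209) and the caps run from (359,225) to (385,262). The blue rack is to the left at (268,223), and the bottle is at (463,223). Next I'll measure the caps in both views.

```bash
cat > h.py <<'E'
import numpy as np, cv2
from scipy.spatial.transform import Rotation as Ro
def ray(c,u,v):
    R=Ro.from_euler('xyz',c["attitude"],degrees=True).as_matrix()
    d=R@np.array([(u-c["cx"])/c["fx"],-(v-c["cy"])/c["fy"],-1.])
    return np.array(c["position"]),d
def plane(c,u,v,z):
    p,d=ray(c,u,v); return p+d*(z-p[2])/d[2]
def proj(c,P):
    R=Ro.from_euler('xyz',c["attitude"],degrees=True).as_matrix()
    q=R.T@(np.array(P)-c["position"]); return np.array([c["cx"]-c["fx"]*q[0]/q[2], c["cy"]+c["fy"]*q[1]/q[2]])
def tri(c1,a,c2,b):
    p,d=ray(c1,*a);q,e=ray(c2,*b);d=d/np.linalg.norm(d);e=e/np.linalg.norm(e)
    s=np.linalg.lstsq(np.stack([d,-e],1),q-p,rcond=None)[0]
    A=p+s[0]*d;B=q+s[1]*e
    return (A+B)/2,np.linalg.norm(A-B)
def blobs(m,amin):
    n,l,s,ce=cv2.connectedComponentsWithStats(m.astype(np.uint8)*255)
    return [(ce[i],s[i,4],s[i,:4]) for i in range(1,n) if s[i,4]>=amin]
E
python3 - <<'E'
from station import robot, eyes, ticket
from h import *
for n,(x0,x1,y0,y1) in {"top":(325,420,190,295),"scene":(245,325,185,275)}.items():
    c=eyes.camera(n); im=c["img"]; hsv=cv2.cvtColor(im,cv2.COLOR_BGR2HSV)
    roi=np.zeros(im.shape[:2],bool); roi[y0:y1,x0:x1]=1
    b=im[...,0].astype(int); r=im[...,2].astype(int); g=im[...,1].astype(int)
    blue=roi&(b>110)&(b>r+50)
    org=roi&(r>130)&(r>b+70)
    print(n); 
    for ce,a,_ in blobs(blue,8): print(' cap',ce.round(2),a,plane(c,*ce,84.5).round(1), plane(c,*ce,82).round(1))
    ys,xs=np.nonzero(org); rc=cv2.minAreaRect(np.stack([xs,ys],1).astype(np.float32)); print(' org',rc,cv2.boxPoints(rc))
    cv2.imwrite(f"pics/{n}_crop.png",cv2.resize(im[y0:y1,x0:x1],None,fx=5.5,fy=5.5,interpolation=cv2.INTER_NEAREST))
    for p in cv2.boxPoints(rc): print('  ',plane(c,*p,50).round(1))
E
```

```text
top
 cap [358.32 224.76] 25 [586.2 -94.9  84.5] [586.5 -95.   82. ]
 cap [366.91 237.09] 22 [ 555.4 -116.8   84.5] [ 555.7 -117.    82. ]
 cap [375.5 249.5] 24 [ 524.6 -138.6   84.5] [ 524.8 -138.9   82. ]
 cap [384.22 261.91] 23 [ 493.8 -160.7   84.5] [ 494. -161.   82.]
 org ((0.0, 0.0), (0.0, 0.0), 0.0) [[0. 0.]
 [0. 0.]
 [0. 0.]
 [0. 0.]]
   [1170.9  857.1   50. ]
   [1170.9  857.1   50. ]
   [1170.9  857.1   50. ]
   [1170.9  857.1   50. ]
scene
 cap [295.5 198.5] 20 [ 494.6 -161.4   84.5] [ 493.1 -163.8   82. ]
 cap [290.5 207.5] 20 [ 524.8 -140.    84.5] [ 523.4 -142.3   82. ]
 cap [285.25 217.  ] 20 [ 555.6 -118.    84.5] [ 554.3 -120.3   82. ]
 cap [279.74 227.04] 23 [587.1 -95.5  84.5] [585.8 -97.8  82. ]
 org ((286.4554138183594, 219.2484130859375), (30.247495651245117, 62.72963333129883), 28.610462188720703) [[258.15924 239.54141]
 [288.19745 184.47134]
 [314.7516  198.95541]
 [284.71338 254.02548]]
   [ 638.1 -121.2   50. ]
   [ 456.6 -256.    50. ]
   [ 432.7 -162.1   50. ]
   [611.9 -38.9  50. ]
```

View pics/top_crop.png

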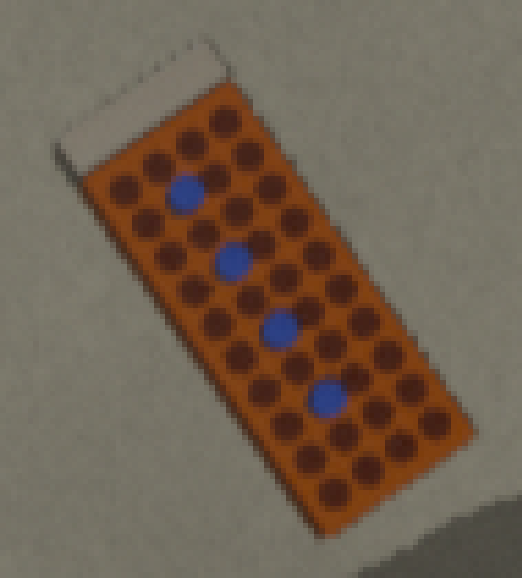

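View pics/scene_crop.png

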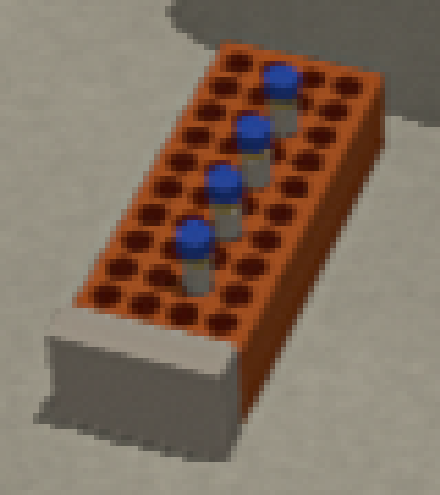

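```bash
python3 - <<'E'
from h import *
R=Ro.from_euler('xyz',[180,0,23.88],degrees=True).as_matrix()
p0=np.array([253.048,-571.504,187.361])
caps=np.array([[586.5,-95.2],[555.5,-117.3],[524.7,-139.2],[494.1,-161.0]])
# fit a 38 mm line
c=caps.mean(0); d=caps[0]-caps[3]; d/=np.linalg.norm(d)
fit=np.array([c+d*38*k for k in (1.5,.5,-.5,-1.5)]); print(fit.round(1), (fit-caps).round(1))
print('to cap1 z=105',(R.T@(np.r_[fit[0],105]-p0)).round(1),'step',(R.T@np.r_[-38*d,0]).round(2))
E
```

```text
[[ 586.6  -95.1]
 [ 555.7 -117.2]
 [ 524.7 -139.2]
 [ 493.8 -161.2]] [[ 0.1  0.1]
 [ 0.2  0.1]
 [ 0.   0. ]
 [-0.3 -0.2]]
to cap1 z=105 [ 497.9 -300.6   82.4] step [-37.23   7.63   0.  ]
```

play_rows(
  motion=[
    [0.02,-0.012,0,0,0,0,1],
    [0.055,-0.033,0,0,0,0,1],
    [0.092,-0.0555,0,0,0,0,1],
    [0.129,-0.078,0,0,0,0,1],
    [0.166,-0.1,0,0,0,0,1],
    [0.203,-0.1225,0,0,0,0,1],
    [0.24,-0.145,0,0,0,0,1],
    [0.277,-0.167,0,0,0,0,1],
  ],
)

```text
time: 1.05
ee_pos: [439.5, -305.1, 187.4]
tcp_rot: [180.0, -0.0, 23.9]
wrist_force: [0.5, -0.6, -0.3]
finger_gap: 36.6
```

play_rows(
  motion=[
    [0.037,-0.0225,0,0,0,0,1],
    [0.074,-0.045,0,0,0,0,1],
    [0.111,-0.067,0,0,0,0,1],
    [0.148,-0.0895,0,0,0,0,1],
    [0.18,-0.109,0.01,0,0,0,1],
    [0.205,-0.124,0.025,0,0,0,1],
    [0.221,-0.1336,0.04,0,0,0,1],
    [0.221,-0.1336,0.05,0,0,0,1],
  ],
)

```text
time: 1.85
ee_pos: [587.3, -93.2, 136.1]
tcp_rot: [-180.0, 0.0, 24.0]
wrist_force: [0.3, -0.0, 0.2]
finger_gap: 0.3
```

```bash
python3 - <<'E'
from station import robot, eyes, ticket
from h import *
o=robot.get_obs(); print({k:np.round(v,2) for k,v in o.items()})
for n in ["scene","wrist"]:
    c=eyes.camera(n); im=c["img"]
    if n=="scene": im=cv2.resize(im[130:280,200:400],None,fx=4,fy=4,interpolation=cv2.INTER_CUBIC)
    cv2.imwrite(f"pics/{n}1.png",im)
    print(n,proj(c,o["ee_pos"]))
E
```

```text
{'time': np.float64(1.85), 'joint_positions': array([-1.538e+01,  2.885e+01,  9.696e+01,  1.000e-02,  5.424e+01,
        5.059e+01]), 'qd': array([ -2.64,   5.56,   7.02,  -0.59, -12.13,  -2.04]), 'tau': array([  1.88, -59.96, -24.16,   0.18,   0.24,   0.44]), 'ee_pos': array([587.31, -93.15, 136.12]), 'tcp_rot': array([-1.7997e+02,  3.0000e-02,  2.4020e+01]), 'wrist_force': array([ 0.31, -0.04,  0.17]), 'torque': array([-0.02, -0.01,  0.  ]), 'finger_gap': np.float64(0.33)}
scene [278.90220751 212.36801678]
wrist [308.959697   278.45513137]
```

play_rows(
  motion=[
    [0,0,0.015,0,0,0,1],
    [0,0,0.03,0,0,0,1],
    [0,0,0.037,0,0,0,1],
    [0,0,0.04,0,0,0,1],
    [0,0,0.04,0,0,0,1],
    [0,0,0.04,0,0,0,1],
  ],
)

```text
time: 2.55
ee_pos: [587.0, -95.4, 98.0]
tcp_rot: [180.0, -0.0, 23.9]
wrist_force: [0.1, 0.4, 0.4]
finger_gap: 0.3
```

```bash
python3 - <<'E'
from station import robot, eyes, ticket
from h import *
o=robot.get_obs(); print({k:np.round(v,2) for k,v in o.items()})
for n in ["scene","top","wrist"]:
    c=eyes.camera(n); im=c["img"]
    if n=="scene": im=cv2.resize(im[130:280,200:400],None,fx=4,fy=4,interpolation=cv2.INTER_CUBIC)
    cv2.imwrite(f"pics/{n}2.png",im)
    print(n,proj(c,o["ee_pos"]))
E
```

```text
{'time': np.float64(2.55), 'joint_positions': array([-1.559e+01,  3.148e+01,  9.907e+01, -1.000e-02,  4.939e+01,
        5.055e+01]), 'qd': array([ 0.2 , -0.09,  0.07, -0.01, -0.16,  0.04]), 'tau': array([-1.400e-01, -6.013e+01, -2.119e+01,  6.000e-02, -5.000e-02,
       -0.000e+00]), 'ee_pos': array([586.95, -95.37,  98.03]), 'tcp_rot': array([ 1.7996e+02, -4.0000e-02,  2.3860e+01]), 'wrist_force': array([0.08, 0.4 , 0.39]), 'torque': array([0.03, 0.06, 0.07]), 'finger_gap': np.float64(0.27)}
scene [279.48675004 223.13663899]
top [358.87967347 223.83028559]
wrist [310.00652608 280.71131069]
```

View pics/scene2.png

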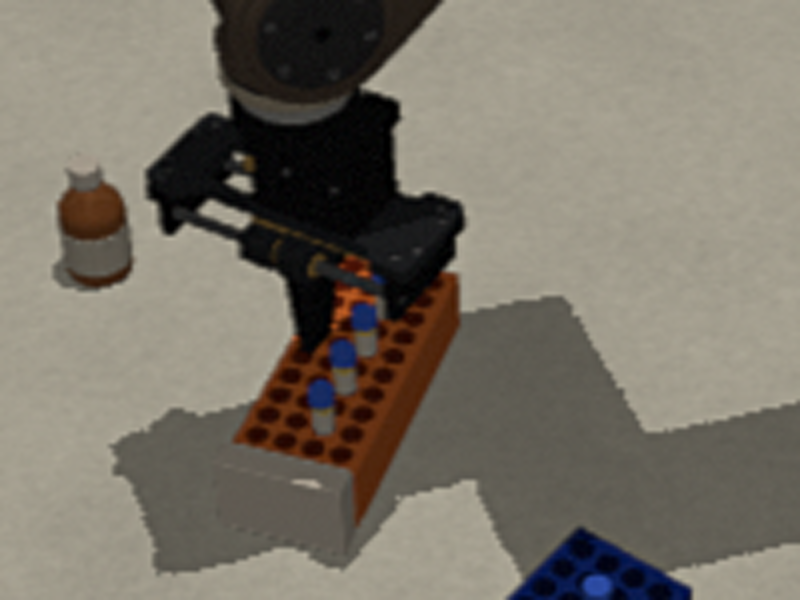

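View pics/wrist2.png

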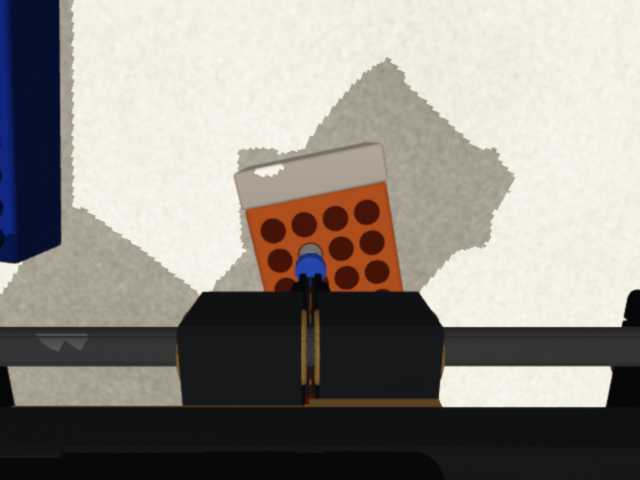

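The scene view shows the closed fingertip ending near crop (312,348), and I projected the TCP to crop (318,372). I'll check this mismatch before pressing.

```bash
python3 - <<'E'
from station import robot, eyes, ticket
from h import *
o=robot.get_obs(); T=o["ee_pos"]; print(o["time"],T)
R=Ro.from_euler('xyz',o["tcp_rot"],degrees=True).as_matrix()
out=[]
for n,(x0,x1,y0,y1),f in [("scene",(255,330,185,260),8),("wrist",(240,390,200,320),5)]:
    c=eyes.camera(n); im=cv2.resize(c["img"][y0:y1,x0:x1],None,fx=f,fy=f,interpolation=cv2.INTER_CUBIC)
    def dot(P,col):
        u=proj(c,P); cv2.circle(im,(int((u[0]-x0+.5)*f),int((u[1]-y0+.5)*f)),4,col,-1); return u.round(1)
    print(n,'tcp',dot(T,(0,255,0)),'cap1',dot([586.6,-95.1,84.5],(255,255,0)),'cap2',dot([555.7,-117.2,84.5],(255,0,255)))
    for s in (-1,1):
      for q in (-1,1): dot(T+R@[10*s,12*q,0],(0,255,255))
      print(dot(T+R@[0,0,-19],(0,0,255)))
    cv2.imwrite(f"pics/{n}3.png",im)
E
```

```text
2.7 [586.9410274  -95.125352    97.89184562]
scene tcp [279.5 223.2] cap1 [280.  227.1] cap2 [285.4 217.2]
[279.1 217.6]
[279.1 217.6]
wrist tcp [309.8 280.5] cap1 [309.5 272.7] cap2 [323.6 337. ]
[309.8 294.4]
[309.8 294.4]
```

View pics/scene3.png

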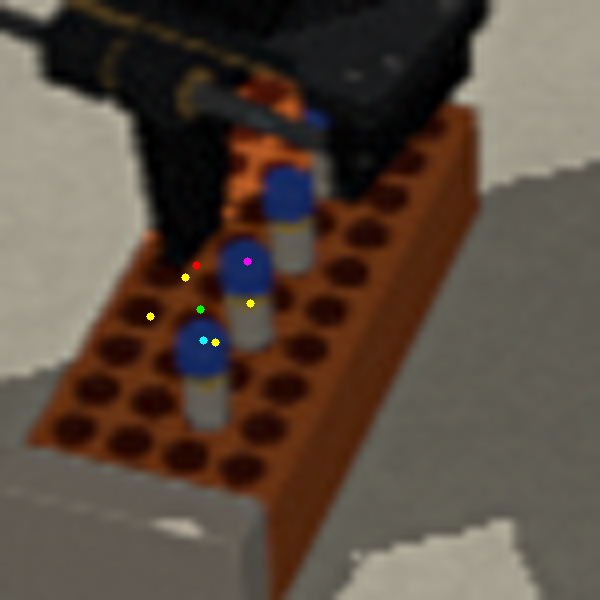

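View pics/wrist3.png

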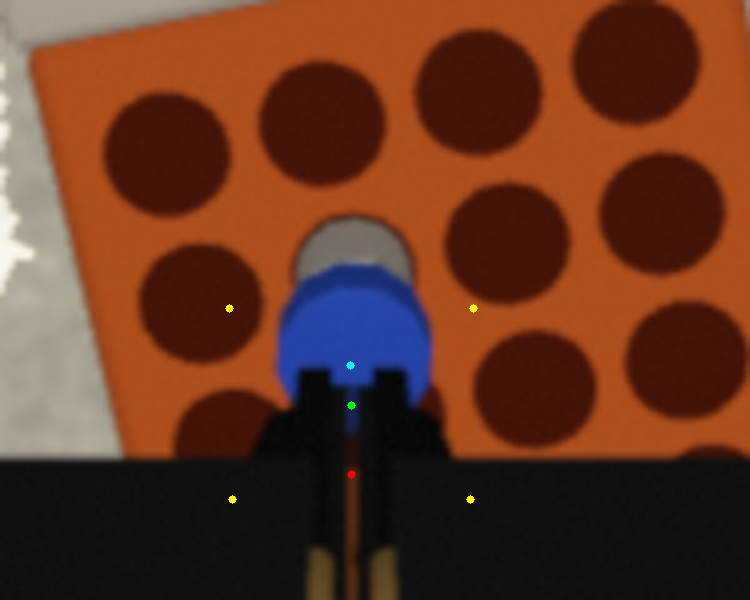

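The wrist view centres the fingers on cap 1, which is at wrist pixel (310,273). The drawn fingertips end somewhat above the stated TCP, so I'll find contact by force and descend slowly in short calls.

play_rows(
  motion=[
    [0,0,0.005,0,0,0,1],
    [0,0,0.009,0,0,0,1],
    [0,0,0.011,0,0,0,1],
    [0,0,0.012,0,0,0,1],
    [0,0,0.013,0,0,0,1],
  ],
)

```text
time: 3.3
ee_pos: [586.7, -95.0, 84.2]
tcp_rot: [180.0, 0.0, 23.9]
wrist_force: [-0.1, -0.2, 0.1]
finger_gap: 0.2
```

play_rows(
  motion=[
    [0,0,0.001,0,0,0,1],
    [0,0,0.002,0,0,0,1],
    [0,0,0.002,0,0,0,1],
  ],
)

```text
time: 3.6
ee_pos: [586.7, -95.0, 82.2]
tcp_rot: [180.0, 0.0, 23.9]
wrist_force: [0.2, 0.8, -0.1]
finger_gap: 0.2
```

play_rows(
  motion=[
    [0,0,0.001,0,0,0,1],
    [0,0,0.002,0,0,0,1],
    [0,0,0.002,0,0,0,1],
  ],
)

```text
time: 3.9
ee_pos: [586.7, -95.1, 80.2]
tcp_rot: [-180.0, 0.0, 23.9]
wrist_force: [0.3, 1.0, -0.4]
finger_gap: 0.4
```

```bash
python3 - <<'E'
from station import robot, eyes, ticket
from h import *
o=robot.get_obs(); T=o["ee_pos"]; print(o["time"],T,o["wrist_force"])
for n,(x0,x1,y0,y1),f in [("scene",(255,330,185,260),8),("wrist",(240,390,200,320),5)]:
    c=eyes.camera(n); im=cv2.resize(c["img"][y0:y1,x0:x1],None,fx=f,fy=f,interpolation=cv2.INTER_CUBIC)
    cv2.imwrite(f"pics/{n}4.png",im)
E
```

```text
3.9 [586.67049615 -95.05789891  80.18858269] [ 0.25010622  0.9909347  -0.35997796]
```

View pics/scene4.png

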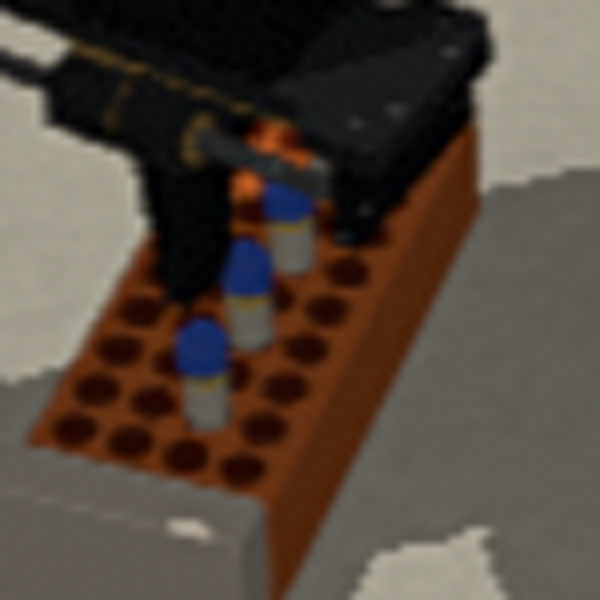

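View pics/wrist4.png

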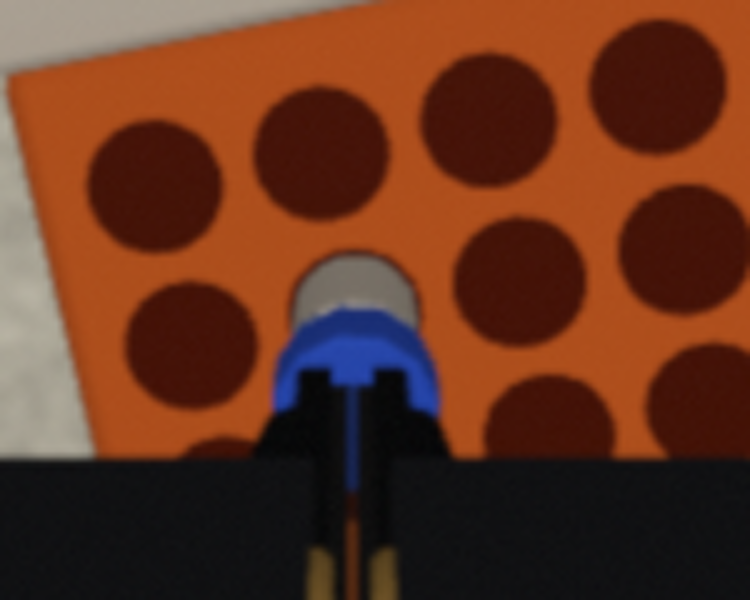

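There's no contact at 80 mm and the cap hasn't moved. Both views agree that the real fingertip end is about 15–19 mm above the nominal TCP and directly over cap 1, since its blue shows through the finger slit. I'll keep descending carefully.

play_rows(
  motion=[
    [0,0,0.001,0,0,0,1],
    [0,0,0.002,0,0,0,1],
    [0,0,0.003,0,0,0,1],
    [0,0,0.004,0,0,0,1],
    [0,0,0.005,0,0,0,1],
    [0,0,0.005,0,0,0,1],
  ],
)

```text
time: 4.6
ee_pos: [586.6, -95.0, 75.2]
tcp_rot: [-180.0, 0.0, 23.9]
wrist_force: [0.7, 0.3, -0.5]
finger_gap: 0.6
```

play_rows(
  motion=[
    [0,0,0.001,0,0,0,1],
    [0,0,0.002,0,0,0,1],
    [0,0,0.003,0,0,0,1],
    [0,0,0.003,0,0,0,1],
  ],
)

```text
time: 5.0
ee_pos: [586.7, -95.0, 72.2]
tcp_rot: [-180.0, 0.0, 23.9]
wrist_force: [-0.1, -0.5, 0.0]
finger_gap: 0.5
```

```bash
python3 - <<'E'
from station import robot, eyes, ticket
from h import *
o=robot.get_obs(); T=o["ee_pos"]; print(o["time"],T,o["wrist_force"])
for n,(x0,x1,y0,y1),f in [("scene",(255,330,185,260),8)]:
    c=eyes.camera(n); im=cv2.resize(c["img"][y0:y1,x0:x1],None,fx=f,fy=f,interpolation=cv2.INTER_CUBIC)
    cv2.imwrite(f"pics/{n}5.png",im)
E
```

```text
5.0 [586.66246134 -95.03770695  72.18718033] [-0.14960991 -0.45919837  0.04395814]
```

View pics/scene5.png

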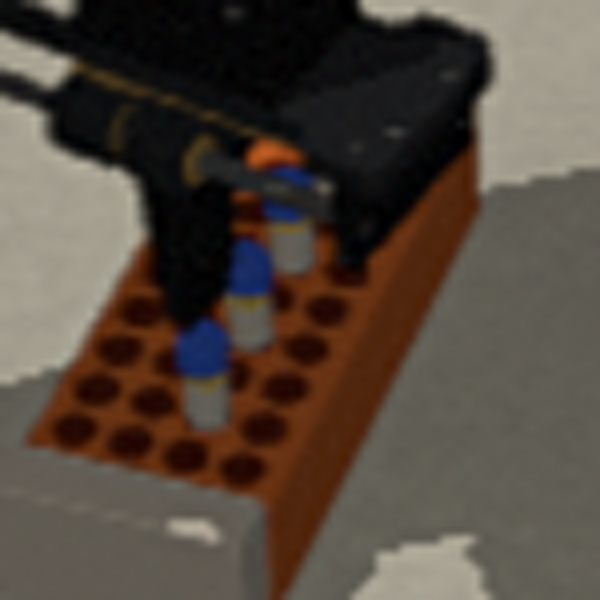

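play_rows(
  motion=[
    [0,0,0.001,0,0,0,1],
    [0,0,0.002,0,0,0,1],
    [0,0,0.003,0,0,0,1],
    [0,0,0.003,0,0,0,1],
  ],
)

```text
time: 5.45
ee_pos: [586.7, -95.0, 69.2]
tcp_rot: [-180.0, 0.0, 23.9]
wrist_force: [0.6, 0.5, 0.1]
finger_gap: 0.3
```

play_rows(
  motion=[
    [0,0,0.001,0,0,0,1],
    [0,0,0.002,0,0,0,1],
    [0,0,0.002,0,0,0,1],
  ],
)

```text
time: 5.75
ee_pos: [586.7, -95.0, 67.2]
tcp_rot: [-180.0, 0.0, 23.9]
wrist_force: [-0.6, 0.2, -0.3]
finger_gap: 0.3
```

```bash
cat > look.py <<'E'
import sys
from station import robot, eyes, ticket
from h import *
o=robot.get_obs(); print(o["time"],o["ee_pos"].round(2),o["wrist_force"].round(2))
ims=[]
for n,(x0,x1,y0,y1),f in [("scene",(255,330,185,260),5),("wrist",(250,370,210,315),3.571)]:
    c=eyes.camera(n); im=cv2.resize(c["img"][y0:y1,x0:x1],None,fx=f,fy=f,interpolation=cv2.INTER_CUBIC); ims.append(im[:374,:428])
h=min(i.shape[0] for i in ims)
cv2.imwrite(f"pics/look{sys.argv[1]}.png",np.hstack([i[:h] for i in ims])[:, :800])
E
python3 look.py 6
```

```text
5.75 [586.66 -95.01  67.17] [-0.62  0.24 -0.35]
```

View pics/look6.png

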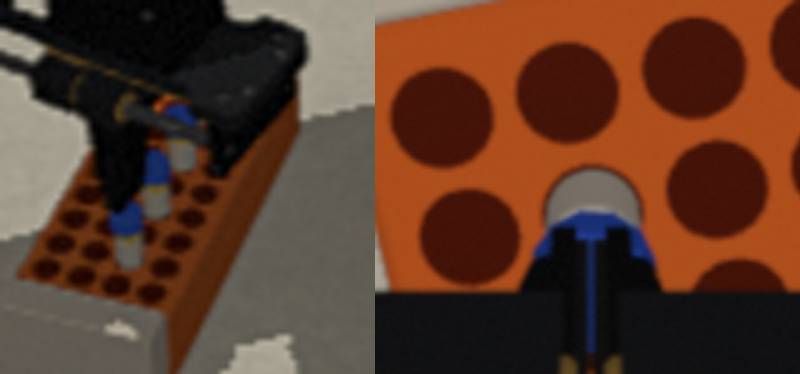

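The finger now overlaps the top of cap 1 in the scene view. In the wrist view only the front rim of the cap shows. Contact is close, so I'll go on in 2 mm steps.

play_rows(
  motion=[
    [0,0,0.001,0,0,0,1],
    [0,0,0.002,0,0,0,1],
    [0,0,0.002,0,0,0,1],
  ],
)

```text
time: 6.15
ee_pos: [586.6, -95.0, 65.2]
tcp_rot: [-180.0, 0.0, 23.9]
wrist_force: [-0.6, 0.1, -0.2]
finger_gap: 0.2
```

play_rows(
  motion=[
    [0,0,0.001,0,0,0,1],
    [0,0,0.002,0,0,0,1],
    [0,0,0.002,0,0,0,1],
  ],
)

```text
time: 6.45
ee_pos: [586.7, -95.0, 63.2]
tcp_rot: [-180.0, 0.0, 23.9]
wrist_force: [-0.4, -0.2, 0.5]
finger_gap: 0.2
```

```bash
python3 look.py 7
```

```text
6.45 [586.66 -95.02  63.18] [-0.39 -0.21  0.51]
```

View pics/look7.png

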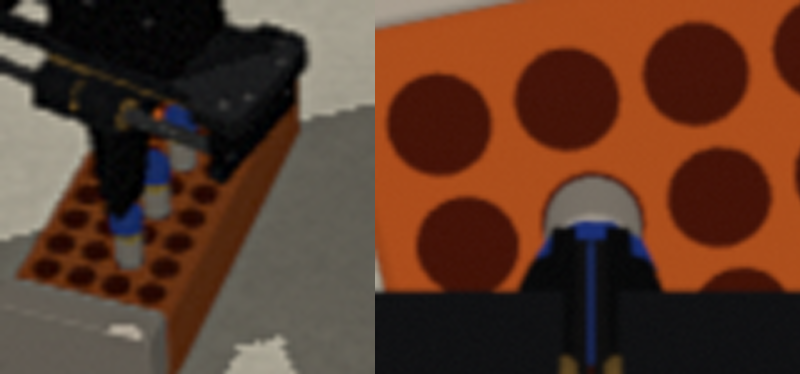

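play_rows(
  motion=[
    [0,0,0.001,0,0,0,1],
    [0,0,0.002,0,0,0,1],
    [0,0,0.002,0,0,0,1],
  ],
)

```text
time: 6.85
ee_pos: [586.6, -95.0, 61.2]
tcp_rot: [-180.0, 0.0, 23.9]
wrist_force: [-0.1, 0.1, -0.2]
finger_gap: 0.4
```

play_rows(
  motion=[
    [0,0,0.001,0,0,0,1],
    [0,0,0.002,0,0,0,1],
    [0,0,0.002,0,0,0,1],
  ],
)

```text
time: 7.15
ee_pos: [586.7, -95.0, 59.2]
tcp_rot: [-180.0, 0.0, 23.9]
wrist_force: [0.3, -0.2, -0.1]
finger_gap: 0.4
```

```bash
python3 look.py 8
```

```text
7.15 [586.65 -95.03  59.18] [ 0.34 -0.19 -0.12]
```

View pics/look8.png

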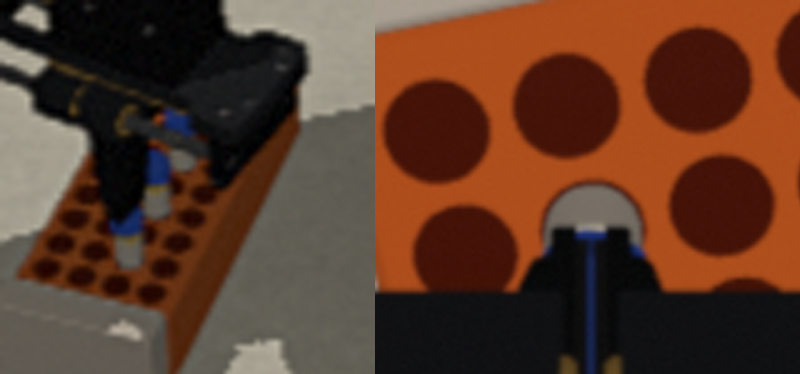

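play_rows(
  motion=[
    [0,0,0.001,0,0,0,1],
    [0,0,0.002,0,0,0,1],
    [0,0,0.002,0,0,0,1],
  ],
)

```text
time: 7.55
ee_pos: [586.7, -95.0, 57.2]
tcp_rot: [180.0, 0.0, 23.9]
wrist_force: [-0.2, -1.2, 0.2]
finger_gap: 0.4
```

play_rows(
  motion=[
    [0,0,0.001,0,0,0,1],
    [0,0,0.0015,0,0,0,1],
    [0,0,0.0015,0,0,0,1],
  ],
)

```text
time: 7.85
ee_pos: [586.7, -95.0, 55.8]
tcp_rot: [180.0, -0.0, 23.9]
wrist_force: [0.2, 1.0, 1.4]
finger_gap: 0.1
```

```bash
python3 look.py 9
```

```text
7.85 [586.74 -95.04  55.81] [0.18 0.96 1.45]
```

View pics/look9.png

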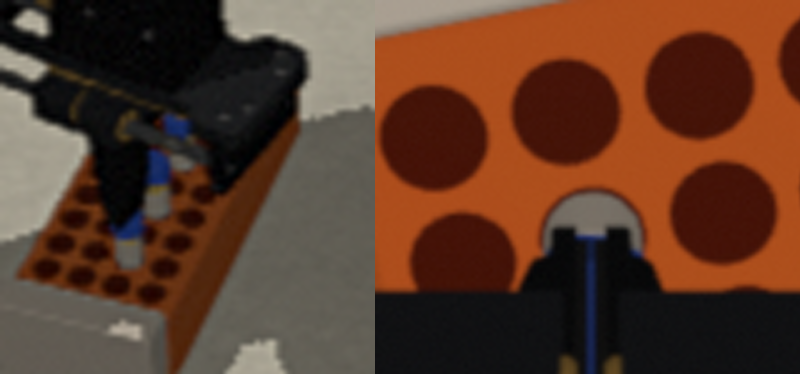

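The force reads +1.4 N at TCP 55.8, so this looks like first contact. I'll press in small steps.

play_rows(
  motion=[
    [0,0,0.0005,0,0,0,1],
    [0,0,0.001,0,0,0,1],
    [0,0,0.001,0,0,0,1],
  ],
)

```text
time: 8.25
ee_pos: [586.7, -95.0, 54.8]
tcp_rot: [180.0, -0.0, 23.9]
wrist_force: [-0.4, 0.3, 1.8]
finger_gap: 0.3
```

play_rows(
  motion=[
    [0,0,0.0005,0,0,0,1],
    [0,0,0.001,0,0,0,1],
    [0,0,0.001,0,0,0,1],
  ],
)

```text
time: 8.55
ee_pos: [586.7, -95.0, 53.8]
tcp_rot: [180.0, -0.0, 23.9]
wrist_force: [-0.3, 0.4, 1.9]
finger_gap: 0.6
```

play_rows(
  motion=[
    [0,0,0.0005,0,0,0,1],
    [0,0,0.001,0,0,0,1],
    [0,0,0.001,0,0,0,1],
  ],
)

```text
time: 8.85
ee_pos: [586.7, -95.1, 52.8]
tcp_rot: [180.0, 0.0, 23.9]
wrist_force: [-0.2, 0.1, 2.0]
finger_gap: 0.7
```

```bash
python3 look.py 10
```

```text
8.85 [586.73 -95.06  52.75] [-0.18  0.08  1.99]
```

View pics/look10.png

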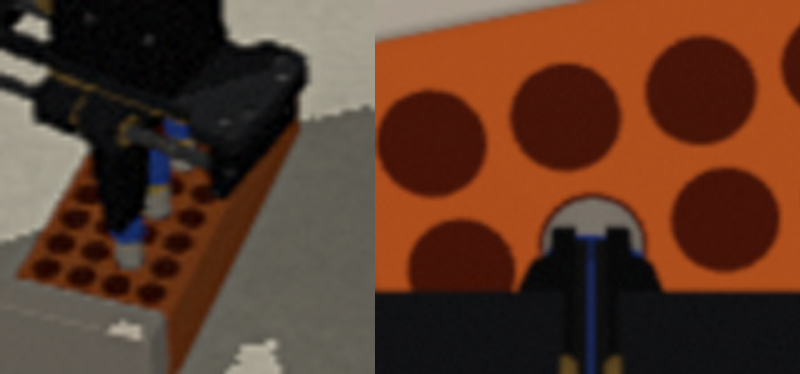

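The cap is sliding under a steady ~2 N, and the yellow stem no longer shows. I'll press on until the force rises at the stop.

play_rows(
  motion=[
    [0,0,0.0005,0,0,0,1],
    [0,0,0.001,0,0,0,1],
    [0,0,0.001,0,0,0,1],
  ],
)

```text
time: 9.25
ee_pos: [586.7, -95.0, 51.7]
tcp_rot: [180.0, 0.0, 23.9]
wrist_force: [0.1, -0.2, 0.7]
finger_gap: 0.7
```

play_rows(
  motion=[
    [0,0,0.0005,0,0,0,1],
    [0,0,0.001,0,0,0,1],
    [0,0,0.001,0,0,0,1],
  ],
)

```text
time: 9.55
ee_pos: [586.8, -95.1, 51.5]
tcp_rot: [180.0, -0.0, 23.9]
wrist_force: [-1.9, 0.4, 9.2]
finger_gap: -0.0
```

play_rows(
  motion=[
    [0,0,0.0005,0,0,0,1],
    [0,0,0.0008,0,0,0,1],
    [0,0,0.0008,0,0,0,1],
  ],
)

```text
time: 9.85
ee_pos: [586.9, -95.1, 51.4]
tcp_rot: [180.0, -0.0, 23.9]
wrist_force: [-4.9, 1.1, 16.7]
finger_gap: 0.6
```

The hard stop is at about 51.5 mm: force rises to 9 N, then 17 N, with no further travel. Cap 1 is home. Next I lift 15 mm and shift to cap 2.

play_rows(
  motion=[
    [0,0,-0.006,0,0,0,1],
    [0,0,-0.015,0,0,0,1],
    [-0.01,0.002,-0.015,0,0,0,1],
    [-0.025,0.005,-0.015,0,0,0,1],
    [-0.0372,0.0076,-0.015,0,0,0,1],
    [-0.0372,0.0076,-0.015,0,0,0,1],
    [-0.0372,0.0076,-0.012,0,0,0,1],
  ],
)

```text
time: 10.55
ee_pos: [555.7, -117.6, 62.2]
tcp_rot: [180.0, -0.0, 23.8]
wrist_force: [-0.6, -0.4, -0.0]
finger_gap: 0.7
```

```bash
python3 look.py 11
```

```text
10.55 [ 555.74 -117.59   62.2 ] [-0.57 -0.37 -0.03]
```

View pics/look11.png

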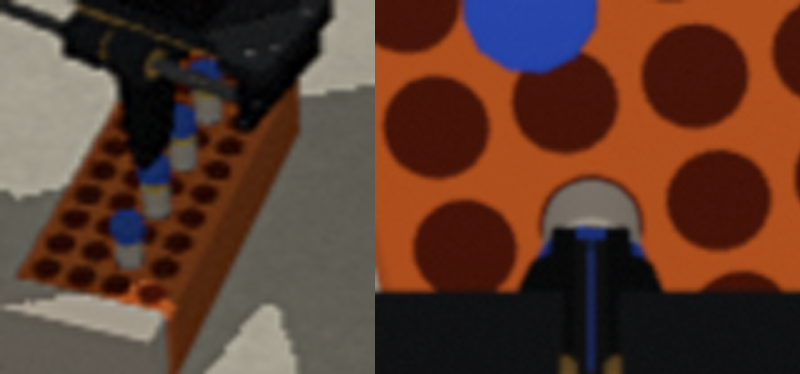

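Cap 1 shows no yellow stem now, and the finger is over cap 2. Pressing cap 2.

play_rows(
  motion=[
    [0,0,0.002,0,0,0,1],
    [0,0,0.004,0,0,0,1],
    [0,0,0.0055,0,0,0,1],
    [0,0,0.007,0,0,0,1],
    [0,0,0.008,0,0,0,1],
    [0,0,0.009,0,0,0,1],
    [0,0,0.01,0,0,0,1],
    [0,0,0.01,0,0,0,1],
  ],
)

```text
time: 11.45
ee_pos: [555.8, -117.1, 51.9]
tcp_rot: [180.0, 0.0, 23.9]
wrist_force: [-0.0, 0.3, 0.8]
finger_gap: 0.5
```

play_rows(
  motion=[
    [0,0,0.0005,0,0,0,1],
    [0,0,0.001,0,0,0,1],
    [0,0,0.0015,0,0,0,1],
    [0,0,0.0015,0,0,0,1],
  ],
)

```text
time: 11.85
ee_pos: [555.8, -117.1, 51.4]
tcp_rot: [180.0, -0.0, 23.9]
wrist_force: [-3.0, 2.2, 11.5]
finger_gap: 0.4
```

Cap 2 is at the stop (51.4 mm, 11.5 N). On to cap 3.

play_rows(
  motion=[
    [0,0,-0.006,0,0,0,1],
    [0,0,-0.015,0,0,0,1],
    [-0.01,0.002,-0.015,0,0,0,1],
    [-0.025,0.005,-0.015,0,0,0,1],
    [-0.0372,0.0076,-0.015,0,0,0,1],
    [-0.0372,0.0076,-0.015,0,0,0,1],
    [-0.0372,0.0076,-0.0115,0,0,0,1],
  ],
)

```text
time: 12.55
ee_pos: [524.8, -139.6, 62.2]
tcp_rot: [180.0, -0.0, 23.8]
wrist_force: [-0.0, 0.8, -0.0]
finger_gap: 0.5
```

```bash
python3 look.py 12
```

```text
12.55 [ 524.8  -139.63   62.22] [-0.03  0.75 -0.  ]
```

View pics/look12.png

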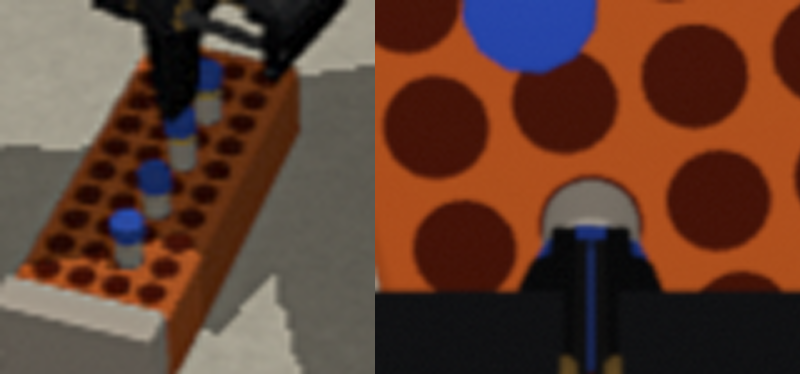

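Caps 1 and 2 are both down with no yellow. Cap 3 is under the finger, in the same wrist-view position as before.

play_rows(
  motion=[
    [0,0,0.002,0,0,0,1],
    [0,0,0.004,0,0,0,1],
    [0,0,0.0055,0,0,0,1],
    [0,0,0.007,0,0,0,1],
    [0,0,0.008,0,0,0,1],
    [0,0,0.009,0,0,0,1],
    [0,0,0.01,0,0,0,1],
    [0,0,0.01,0,0,0,1],
  ],
)

```text
time: 13.45
ee_pos: [524.9, -139.1, 51.9]
tcp_rot: [180.0, 0.0, 23.9]
wrist_force: [0.2, -0.4, 0.6]
finger_gap: 0.1
```

play_rows(
  motion=[
    [0,0,0.0005,0,0,0,1],
    [0,0,0.001,0,0,0,1],
    [0,0,0.0015,0,0,0,1],
    [0,0,0.0015,0,0,0,1],
  ],
)

```text
time: 13.85
ee_pos: [524.9, -139.1, 51.4]
tcp_rot: [180.0, -0.0, 23.9]
wrist_force: [-2.7, 1.9, 13.0]
finger_gap: 0.6
```

Cap 3 is home (51.4 mm, 13 N). On to cap 4.

play_rows(
  motion=[
    [0,0,-0.006,0,0,0,1],
    [0,0,-0.015,0,0,0,1],
    [-0.01,0.002,-0.015,0,0,0,1],
    [-0.025,0.005,-0.015,0,0,0,1],
    [-0.0372,0.0076,-0.015,0,0,0,1],
    [-0.0372,0.0076,-0.015,0,0,0,1],
    [-0.0372,0.0076,-0.0115,0,0,0,1],
  ],
)

```text
time: 14.55
ee_pos: [493.8, -161.7, 62.2]
tcp_rot: [180.0, -0.0, 23.8]
wrist_force: [0.2, 0.8, 0.8]
finger_gap: 0.5
```

```bash
python3 look.py 13
```

```text
14.55 [ 493.81 -161.66   62.2 ] [0.22 0.79 0.77]
```

View pics/look13.png

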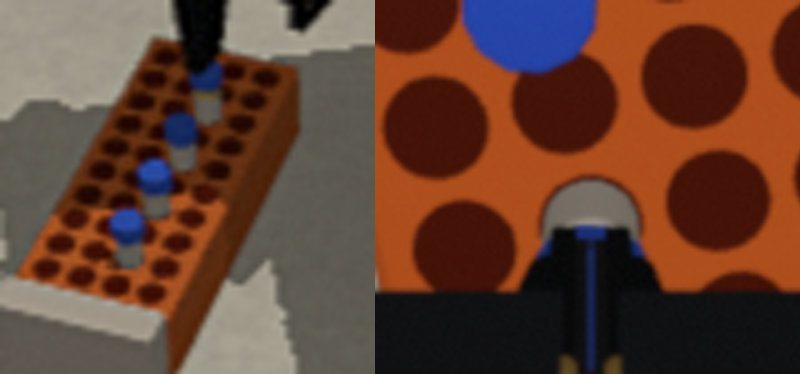

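Caps 1–3 are flush. Only cap 4 still shows yellow, at about (207,95), and the finger is over it.

play_rows(
  motion=[
    [0,0,0.002,0,0,0,1],
    [0,0,0.004,0,0,0,1],
    [0,0,0.0055,0,0,0,1],
    [0,0,0.007,0,0,0,1],
    [0,0,0.008,0,0,0,1],
    [0,0,0.009,0,0,0,1],
    [0,0,0.01,0,0,0,1],
    [0,0,0.01,0,0,0,1],
  ],
)

```text
time: 15.45
ee_pos: [493.9, -161.1, 51.9]
tcp_rot: [180.0, 0.0, 23.9]
wrist_force: [0.2, -0.2, -0.3]
finger_gap: 0.4
```

play_rows(
  motion=[
    [0,0,0.0005,0,0,0,1],
    [0,0,0.001,0,0,0,1],
    [0,0,0.0015,0,0,0,1],
    [0,0,0.0015,0,0,0,1],
  ],
)

```text
time: 15.85
ee_pos: [493.9, -161.2, 51.4]
tcp_rot: [180.0, -0.0, 23.9]
wrist_force: [-2.0, 1.3, 14.0]
finger_gap: 0.1
```

Cap 4 is home (51.4 mm, 14 N). Now I raise the hand clear, away from the rack, and check.

play_rows(
  motion=[
    [0,0,-0.005,0,0,0,1],
    [0,0,-0.02,0,0,0,1],
    [0,0,-0.05,0,0,0,1],
    [0,0,-0.085,0,0,0,1],
    [-0.02,0.03,-0.11,0,0,0,1],
    [-0.04,0.07,-0.12,0,0,0,1],
    [-0.06,0.11,-0.12,0,0,0,1],
    [-0.06,0.14,-0.12,0,0,0,1],
  ],
)

```text
time: 16.65
ee_pos: [494.6, -316.2, 171.2]
tcp_rot: [179.9, 0.0, 23.8]
wrist_force: [-0.5, 0.0, 0.2]
finger_gap: 0.2
```

play_rows(
  motion=[
    [0,0.02,0,0,0,0,1],
    [0,0.03,0,0,0,0,1],
    [0,0.03,0,0,0,0,1],
    [0,0.03,0,0,0,0,1],
  ],
)

```text
time: 17.05
ee_pos: [507.5, -339.9, 170.3]
tcp_rot: [-180.0, 0.0, 23.9]
wrist_force: [-1.3, 0.4, 0.2]
finger_gap: 0.4
```

```bash
python3 - <<'E'
from station import robot, eyes, ticket
from h import *
o=robot.get_obs(); print(o["time"],o["ee_pos"].round(1),o["wrist_force"].round(2),np.abs(o["qd"]).max().round(2))
cs={n:eyes.camera(n) for n in("top","scene")}
pts={}
for n,(x0,x1,y0,y1) in {"top":(325,420,190,295),"scene":(245,325,185,275)}.items():
    c=cs[n]; im=c["img"].astype(int); roi=np.zeros(im.shape[:2],bool); roi[y0:y1,x0:x1]=1
    m=roi&(im[...,0]>100)&(im[...,0]>im[...,2]+50)
    pts[n]=[ce for ce,a,_ in blobs(m,8)]
    print(n,[(p.round(1).tolist(),plane(c,*p,78.5).round(1)[:2].tolist()) for p in pts[n]])
    # bystander movement versus first picture
    d=cv2.absdiff(c["img"],cv2.imread(f"pics/{n}0.png")).max(2)
    for nm,b in {"top":{"blue":(235,300,175,270),"bottle":(448,480,208,238),"tube":(168,198,206,228)},"scene":{"blue":(288,378,258,345),"bottle":(210,238,165,205),"tube":(382,408,344,384)}}[n].items():
        print(' ',nm,(d[b[2]:b[3],b[0]:b[1]]>40).sum())
im=cs["scene"]["img"]; cv2.imwrite("pics/end.png",cv2.resize(im[130:280,200:400],None,fx=4,fy=4,interpolation=cv2.INTER_CUBIC))
cv2.imwrite("pics/endtop.png",cs["top"]["img"])
E
```

```text
17.05 [ 507.5 -339.9  170.3] [-1.32  0.42  0.16] 0.65
top [([358.2, 225.1], [586.0, -95.0]), ([366.7, 237.3], [555.3, -116.6]), ([375.4, 249.6], [524.8, -139.1]), ([383.7, 262.0], [494.0, -160.1])]
  blue 0
  bottle 232
  tube 0
scene [([295.5, 200.5], [495.4, -160.6]), ([290.7, 209.5], [525.2, -138.9]), ([285.5, 219.0], [556.0, -117.0]), ([279.7, 229.0], [587.9, -94.9])]
  blue 0
  bottle 348
  tube 0
```

View pics/end.png

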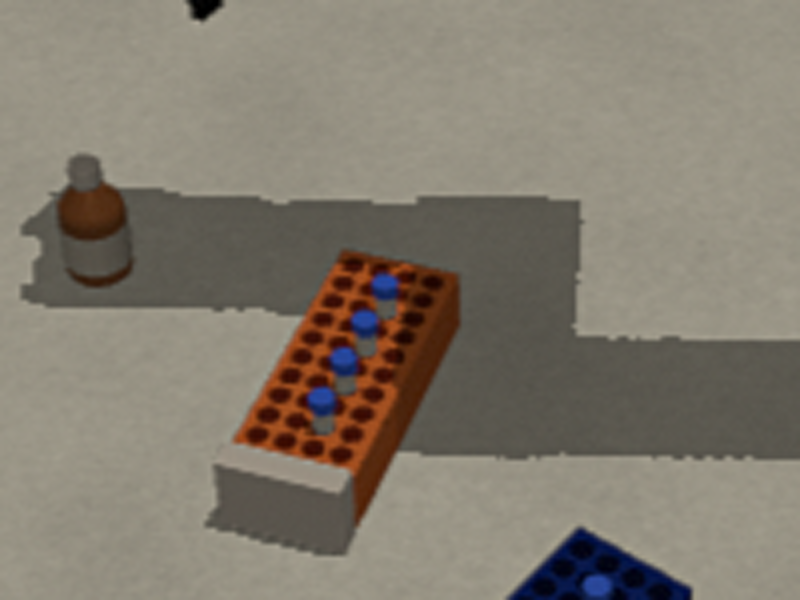

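View pics/endtop.png

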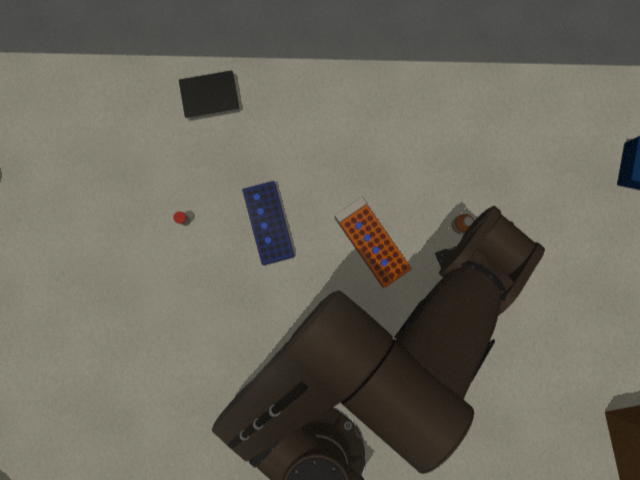

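The four caps are down with no yellow stems, and the rack hasn't moved. The bottle is in the same place, so its pixel change is only the arm's shadow. The hand is clear, so I'm handing in.

```bash
python3 -c "
from station import robot, eyes, ticket
print(ticket.sign_off())"
```

```text
the job is handed in; nothing more can be done
None
```

I pressed caps 1 to 4 home in order from the white block end, using the shut fingertips, and handed the job in at about 17 s. Each cap ended on its hard stop with the TCP reading 51.4 mm. Cap 1 peaked at about 17 N and caps 2 to 4 at 11.5 to 14 N.

**Last checks:**
- **Caps:** no yellow stem shows on any of the four, and their positions match the start to within about 1 to 2 mm.
- **Orange rack:** it stands where it began, as far as the cap positions show; I didn't measure its tilt.
- **Blue rack and loose tube:** no pixel changes in either view.
- **Bottle:** its pixel check did not pass clean. The arm's shadow falls across it, and in the top view the wrist comes close to it. By eye in the scene view it stands where it did.
- **Hand:** clear, with the TCP at about 170 mm and near-zero wrist force.

**One disagreement:** first contact came about 27 to 28 mm lower than the stated TCP predicted, so the real fingertip ends sit that far behind the nominal TCP. I found contact by force and by camera instead of relying on the TCP height.

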